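# Balance the wet clay paddle on the drying stand

## Robot

A 7-joint arm with a two-finger parallel gripper is mounted at the origin on the work surface. World frame = base frame: x ahead of the robot, y to its left, z up, the work surface at z = 0. Lengths are in m, angles in rad, forces in N, time in s.
With the tool pointing down it reaches from about 0.425 to 0.925 m from the base axis. Payload 6.8 kg.
Tool frame: the origin (TCP) lies at the very end of the fingers, on their centre line; the grasp point (between the pads) lies 19 mm behind it; z points along the fingers, y is the line along which they close (so a half turn about z gives the same grasp; the last joint's range is limited). The gripper opens to 85 mm and grips with 20 to 120 N. Pads are 22 mm wide; open, the fingers measure 114 mm over their backs; the gripper's body (76 mm by 85 mm) begins 54 mm behind the grasp point. The pads swing forward as they close: fully open they stand 13 mm farther back than shut.
Start: joints at [-1.374, 0.477, 0.022, 1.555, -0.011, 1.109, -0.083], TCP at [0.203, 0.644, 0.231] pointing down, gripper open.
Joint ranges: [-2.96, 2.96], [-0.34, 2.1], [-1.41, 1.46], [0.24, 2.44], [-1.37, 4.51], [0.17, 1.92], [-2.96, 2.96]. Speed limits (rad/s): [2.39, 2.39, 3.14, 3.14, 3.14, 3.14, 3.14].

## Interface

Orientations are given as a unit quaternion [w, x, y, z].
In Python, from station import bot gives the robot as it stands. The module is installed in compiled form; this text tells all that it offers.
- The arm moves only by the shell command python3 -m jog 'ROWS' [OPENING] [FORCE]. ROWS is JSON, a list of rows, each a list of 4 numbers: the shift along the tool's x, y, z in cm, then the turn about the tool's z in rad. In form: [[x, y, z, spin], ...]. A call has 1 to 20 rows; each row is the pose to reach, as a shift and turn from the pose commanded when the call began, along the tool's axes at that moment; what a row does not reach only later rows make up. A row lasts 1/12 s, in which the tool goes at most 41.7 mm and 7.16 degrees, less where a joint would pass 70% of its speed; a pose out of reach is approached as far as the arm can. A call with a gripper value outside its range is refused whole. OPENING is the closure, from -1 (fully open) to 1 (shut), set as the call begins (- or left out, the last holds). The fingers move at their own pace and stop on an object; FORCE is the grip in N (left out, the last holds). Time passes only in rows, so rows that repeat a pose let the fingers close. It gives the time, the measured TCP pose, the force, the opening and the grip force at its end, in the units of the state.
- bot.get_obs(): the state, without advancing time (a new reading comes with each control period).
- bot.read_camera(name): name is "scene" or "top" or "wrist"; returns a dict with "pixels" (384x512x3 uint8, red, green, blue), "depth" (384x512 float32, m along the optical axis (not along the pixel's ray), 0 where there is no reading), "fovy" (degrees; the focal length in pixels is half the picture's height over the tangent of half this angle, whatever the lens; pixels are square), "cx", "cy" (the principal point, pixels), "distortion" ([k1, k2, p1, p2, k3] as OpenCV has them; the pictures are not rectified), "pose" (4x4, takes a point from camera to world coordinates). Camera axes: x right, y down, z forward; pixel columns grow to the right and rows downward; lengths in m; the calibration is good to about 2 mm. A picture is of the moment at which its call begins.
- bot.hand_in(): hands the job in; it is judged then, once.
The state is a dict: "t": time; "q": joint angles; "joint_vel": joint speeds; "joint_torque": joint torques, N m; "eef_pos": TCP position; "tool_rot": TCP orientation; "contact_force": force on the tool from outside, world axes, zero at the start; "torque": the same for the moment, N m; "gripper_width": opening from 0.0 (shut) to 1.0 (fully open); "grasp_force": force on a finger pad.
Only numpy, scipy, OpenCV 4.12 (cv2) and the standard library are available. Lean on these libraries where they do the work, as an engineer would, in place of code of your own. Each camera call takes 0.05 s, during which the arm holds its last target. There are 200 camera calls.

## Task

Take the long wooden clay paddle off its low rack and balance it, top face up, across the cork ridge of the blue drying stand, so that in the end it lies level there all by itself and dries on both faces. Its blade has soaked up an unknown amount of water, so find the balance point by feel: rest it on the ridge still in your grip, with light steady pressure for about two seconds, shift it along until neither end is heavy, and only then let go. The cork dents if it is struck or pressed hard; never let an end of the paddle drop to the bench, and leave the bowl, the mug and the jar alone.

Things in the scene. Friction and masses are not known exactly. Their poses are not given: they have to be found in the camera images.
- paddle: Loose wooden paddle, 20 mm thick, underside flat, 0.21 to 0.55 kg. Origin: on the underside, midway across the pale shaft; x runs along it to the blade, z up (top at z=20 mm). Shaft 34 mm wide from x=-90 to +70 mm. The weights of blade and grip vary unseen: the balance point lies anywhere from x=-56 to +62 mm, on the centre line.
- tip (a point): Outer end of the paddle's darker blade, on the underside, at the paddle's x=+180 mm. The blade is 66 mm wide and reaches from x=+70 mm to here, with a rounded nose 18 mm beyond.
- butt (a point): End of the paddle's dark grip, on the underside, at the paddle's x=-180 mm. The grip is 30 mm wide from x=-90 to -156 mm, then a brass butt cap 34 mm wide.
- stand: Fixed blue drying stand, an A-shaped trestle, 56 mm wide across, on a 90 x 110 x 16 mm foot, narrowing upward to a cork ridge. The paddle has to lie along the stand's x, across the ridge. Origin: centre of its underside, on the bench.
- ridge (a point): Centre of the flat top of the level cork ridge, 90 mm above the bench. The flat is 12 mm along the stand's x and 56 mm along its y: the paddle stays level only if its balance point lies within these 12 mm.
- cap (a joint): Slight rocking of the cork ridge on its pivot, 11 mm below its top, along the stand's y, sprung (1 N m per rad) and damped: 0 is level, at most 0.15 rad either way, positive when the side to the stand's +x sinks. A balanced paddle rocks it by less than 0.05 rad.
- rack: Fixed low wooden rack on which the paddle lies at the start, roughly along the rack's x: a 260 x 80 x 12 mm base and two crossbars, 14 x 110 mm, at x=+110 and x=-110 mm, their tops 45 mm above the bench. Origin: centre of its underside.
- bowl: Bystander: blue bowl, 100 mm across, 50 mm high, upright. Origin: centre of its underside.
- mug: Bystander: white mug, 76 mm across, 85 mm high, upright. Origin: centre of its underside.
- jar: Bystander: jar with a yellow cap, 72 mm across, 85 mm high, upright. Origin: centre of its underside.
Mind the look-alikes: they are no part of the job. What is meant by the stand is not red, and is the smaller of those in its own colour.

How it is judged:
On the way, in this order (a step that is already met when the one before it is completed fails the run):
1. the paddle is carried clear of the rack (height (world z) of paddle above 0.06 m and contact force between paddle and rack below 0.01 N and contact force between the fingers and paddle above 0.5 N), for 0.2 s.
2. the paddle is rested on the ridge with light steady pressure while still held (contact force between paddle and stand above 0.5 N and contact force between the fingers and paddle above 0.5 N), for 1 s.
At the end, for the whole second after the job is handed in: The paddle rests still on the stand's ridge, released, right way up and level within 0.1 rad, its length along the stand's x within 0.35 rad and its centre line within 30 mm of the middle of the ridge, clear of the rack, its underside 80 to 100 mm above the bench (contact force between paddle and stand above 1 N and angle between paddle's own z axis and vertical below 0.1 rad and height (world z) of paddle between 0.08 and 0.1 m and angle between the x axis of paddle and the x axis of stand, either way round below 0.35 rad and y of paddle in the frame of stand between -0.03 and 0.03 m and contact force between paddle and rack below 0.01 N and contact force between paddle and the fingers below 0.01 N and linear speed of paddle below 0.02 m/s and angular speed of paddle below 0.1 rad/s); the robot touches nothing.
It fails at once if the cork ridge or the stand is pressed or struck by the paddle with more than 20 N (contact force between paddle and stand above 20 N).
It fails at once if an end of the paddle drops to the bench (lower than 20 mm) (height (world z) of any of tip, butt below 0.02 m).
It fails at once if the bowl is pushed more than 15 mm or tipped (distance of bowl from where it was at the start of the episode above 0.015 m or angle between bowl's own z axis and vertical above 0.25 rad).
It fails at once if the mug is pushed more than 15 mm or tipped (distance of mug from where it was at the start of the episode above 0.015 m or angle between mug's own z axis and vertical above 0.25 rad).
It fails at once if the jar is pushed more than 15 mm or tipped (distance of jar from where it was at the start of the episode above 0.015 m or angle between jar's own z axis and vertical above 0.25 rad).
It also fails if it takes over 56 s, if anything falls off the work surface, if the arm or the gripper's body presses on something with over 40 N, if the wrist force passes 120 N, or if a joint passes its speed limit or range.

## Working session

There is one attempt and no reset: what is moved stays moved. The work goes in short steps, Python scripts to look and compute and a shell command to move; the robot and the scene stay as the last step left them, time stands still between calls to the robot, and variables do not carry over. Pictures are saved under pics/ and viewed, at most 10 in all, crops included, and the job is handed in when it is done.

```bash
mkdir -p pics
cat > h.py <<'E'
import numpy as np, cv2
from station import bot
def K(c):
    h=c["pixels"].shape[0]; f=h/2/np.tan(np.radians(c["fovy"])/2)
    return np.array([[f,0,c["cx"]],[0,f,c["cy"]],[0,0,1.]])
def ray(c,uv):
    p=cv2.undistortPoints(np.array(uv,float).reshape(-1,1,2),K(c),np.array(c["distortion"],float)).reshape(-1,2)
    d=np.c_[p,np.ones(len(p))]; T=np.array(c["pose"]); return T[:3,3],d@T[:3,:3].T
def onplane(c,uv,z):
    o,d=ray(c,uv); return o+d*((z-o[2])/d[:,2])[:,None]
def bydepth(c,uv):
    o,d=ray(c,uv); uv=np.array(uv,int).reshape(-1,2); return o+d*c["depth"][uv[:,1],uv[:,0]][:,None]
def save(c,n): cv2.imwrite("pics/"+n,c["pixels"][:,:,::-1])
E
python3 - <<'E'
from h import *
import pickle
o=bot.get_obs(); print({k:np.round(v,3).tolist() for k,v in o.items()})
C={n:bot.read_camera(n) for n in("scene","top")}
pickle.dump(C,open("c0.pkl","wb"))
im=np.hstack([C[n]["pixels"] for n in C]);
for n in C: save(C[n],n+"0.png"); print(n,np.round(C[n]["pose"],3).tolist(),C[n]["fovy"])
E
```

```text
{'t': 0.0, 'q': [-1.374, 0.478, 0.022, 1.556, -0.012, 1.109, -0.083], 'joint_vel': [0.0, -0.001, -0.001, 0.002, 0.0, 0.0, -0.001], 'joint_torque': [-0.001, -59.644, 1.608, -28.119, 0.012, 0.009, 0.0], 'eef_pos': [0.202, 0.643, 0.23], 'tool_rot': [-0.0, 0.152, 0.988, -0.001], 'contact_force': [0.599, -0.429, 0.264], 'torque': [-0.005, -0.06, -0.026], 'grasp_force': 0.0, 'gripper_width': 1.001}
scene [[0.2, 0.658, -0.726, 1.758], [0.98, -0.118, 0.162, -0.272], [0.021, -0.744, -0.668, 1.23], [0.0, 0.0, 0.0, 1.0]] 45.56474298777633
top [[0.024, -0.991, 0.129, 0.366], [-1.0, -0.025, -0.001, 0.017], [0.004, -0.129, -0.992, 1.224], [0.0, 0.0, 0.0, 1.0]] 54.98016929403918
```

View pics/scene0.png

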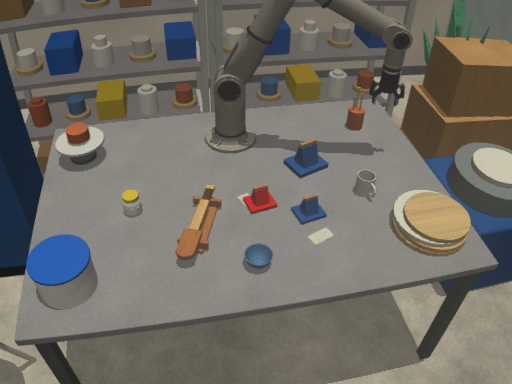

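View pics/top0.png

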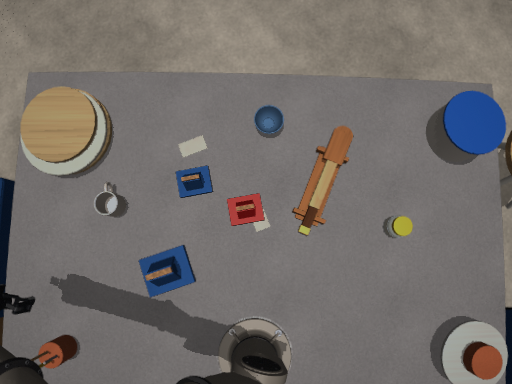

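The look-alikes in the top view are a red stand (246,209), a large blue stand (167,271) and a small blue stand (194,181), which is the one I want. The paddle runs from the blade nose at (343,130) to the butt at (305,231). The bystanders are the bowl (269,120), mug (106,203) and jar (401,226).

Run:
```python
from h import *
import pickle
C=pickle.load(open("c0.pkl","rb")); c=C["top"]; im=c["pixels"]
hsv=cv2.cvtColor(im,cv2.COLOR_RGB2HSV)
# every pixel to world
vv,uu=np.mgrid[0:384,0:512]; uv=np.c_[uu.ravel(),vv.ravel()]
P=bydepth(c,uv).reshape(384,512,3)
def box(u0,u1,v0,v1):
    m=np.zeros((384,512),bool); m[v0:v1,u0:u1]=1; return m
def rect(m,z,name):
    v,u=np.nonzero(m); Q=onplane(c,np.c_[u,v],z)[:,:2]
    r=cv2.minAreaRect(Q.astype(np.float32)); print(name,len(Q),"med",Q.mean(0).round(4),np.round(r[0],4),np.round(r[1],4),round(r[2],2)); return Q
# paddle: height
m=box(285,365,115,245)&(P[:,:,2]>0.056)
Q=rect(m,0.065,"paddle>56mm")
print("paddle z",np.median(P[m][:,2]))
pale=m&(hsv[:,:,0]>12)&(hsv[:,:,0]<25)&(hsv[:,:,2]>170)&(hsv[:,:,1]<160)
rect(pale,0.065,"pale")
for b,n in((box(165,225,155,205),"small"),(box(130,205,240,300),"big")):
    blue=b&(hsv[:,:,0]>100)&(hsv[:,:,0]<125)&(hsv[:,:,1]>120)
    rect(blue&(P[:,:,2]<0.025),0.016,n+" foot")
    hi=b&(P[:,:,2]>0.083)&(hsv[:,:,0]<25)&(hsv[:,:,1]>60); rect(hi,0.09,n+" cork"); print("z",np.median(P[hi][:,2]) if hi.any() else None)
for b,n in((box(225,270,185,230),"red"),(box(250,290,100,140),"bowl"),(box(85,125,175,220),"mug"),(box(380,415,210,245),"jar")):
    k=b&(P[:,:,2]>0.012); q=P[k]; print(n,q.min(0).round(3),q.max(0).round(3),((q.min(0)+q.max(0))/2).round(3))
b=im[100:240,160:360]; cv2.imwrite("pics/crop0.png",cv2.resize(b[:,:,::-1],None,fx=4,fy=4,interpolation=cv2.INTER_CUBIC))
for k in (np.percentile(np.array(np.nonzero(pale)),[0,100],axis=1)): print(k)
```

```text
paddle>56mm 1593 med [ 0.5889 -0.2198] [ 0.5672 -0.2101] [0.2539 0.4127] 89.62
paddle z 0.06522792848603953
pale 440 med [ 0.5485 -0.2037] [ 0.5138 -0.1902] [0.0298 0.2322] 68.02
small foot 590 med [0.5553 0.2126] [0.5566 0.2153] [0.0897 0.1086] 12.29
small cork 70 med [0.5567 0.2158] [0.5566 0.2161] [0.0122 0.0549] 11.81
z 0.0893191900178717
big foot 980 med [0.265 0.282] [0.2618 0.2911] [0.1243 0.155 ] 20.51
big cork 144 med [0.2593 0.2988] [0.2589 0.299 ] [0.0163 0.0822] 20.04
z 0.12632585516571093
red [ 0.366 -0.021  0.012] [0.523 0.102 1.224] [0.444 0.041 0.618]
bowl [ 0.366 -0.076  0.012] [0.815 0.02  1.224] [ 0.59  -0.028  0.618]
mug [0.366 0.017 0.012] [0.543 0.517 1.224] [0.455 0.267 0.618]
jar [ 0.366 -0.485  0.012] [0.456 0.017 1.224] [ 0.411 -0.234  0.618]
[161. 300.]
[227. 335.]
```

View pics/crop0.png

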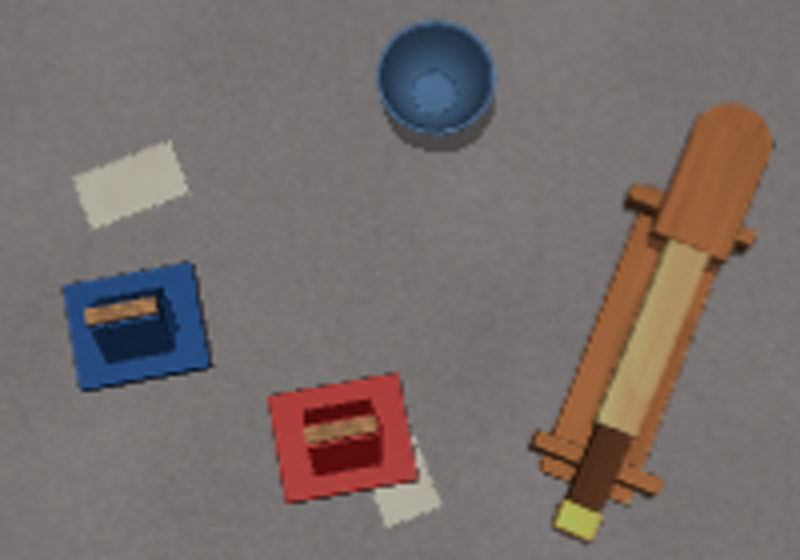

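The crop confirms the small blue stand: cork at crop (121,310), on a 90x110 foot and smaller than the other blue one. The paddle's pale shaft runs from crop (688,248) to (615,430).

```bash
cat >> h.py <<'E'
def toolvec(w,R=None):
    from scipy.spatial.transform import Rotation as Ro
    q=bot.get_obs()["tool_rot"]; R=Ro.from_quat(np.r_[q[1:],q[0]]).as_matrix(); return R.T@w
E
python3 - <<'E'
from h import *
import pickle
C=pickle.load(open("c0.pkl","rb")); c=C["top"]; im=c["pixels"]
px=lambda x,y:((x+.5)/4-.5+160,(y+.5)/4-.5+100)
p=onplane(c,[px(688,248),px(615,430),px(575,528),px(742,105)],0.065)[:,:2]
print(p.round(4))
xs=np.array([70,-90,-180,198])/1000
A=np.c_[np.ones(4),xs]; s,_,_,_=np.linalg.lstsq(A,p,rcond=None); print(s,"ang",np.degrees(np.arctan2(s[1,1],s[1,0])),np.hypot(*s[1]),(A@s-p).round(4).tolist())
hsv=cv2.cvtColor(im,cv2.COLOR_RGB2HSV)
cen=[];
for r in range(168,204,4):
    row=hsv[r,290:350]; u=np.nonzero((row[:,1]<150)&(row[:,2]>150)&(row[:,0]>10)&(row[:,0]<28))[0]+290; cen.append((u.mean(),r))
q=onplane(c,cen,0.065)[:,:2]; print(q.round(4).tolist())
l=cv2.fitLine(q.astype(np.float32),cv2.DIST_L2,0,.01,.01).ravel(); print(l, np.degrees(np.arctan2(l[1],l[0])))
o=bot.get_obs(); print(o["eef_pos"],toolvec(np.array([.5,.3,.23])-o["eef_pos"]))
E
```

```text
[[ 0.6236 -0.2334]
 [ 0.4753 -0.1747]
 [ 0.3975 -0.1436]
 [ 0.7445 -0.279 ]]
[[ 0.56068543 -0.20787303]
 [ 0.92044357 -0.35947228]] ang -21.33275527029392 0.9881481079652581 [[0.0015, 0.0004], [0.0026, -0.0008], [-0.0025, 0.0005], [-0.0016, -0.0001]]
[[0.6025, -0.2264], [0.5893, -0.2215], [0.5762, -0.2166], [0.5631, -0.2102], [0.55, -0.2053], [0.537, -0.2005], [0.524, -0.1957], [0.5111, -0.1909], [0.4982, -0.1846]]
[ 0.9294496  -0.36894906  0.55016434 -0.20575523] -21.650816
[0.20243559 0.64336604 0.23040765] [-0.38688986 -0.23824457  0.00086179]
```

```bash
python3 -m jog '[[-38.7,-23.8,0,0],[-38.7,-23.8,0,0],[-38.7,-23.8,0,0],[-38.7,-23.8,0,0],[-38.7,-23.8,0,0],[-38.7,-23.8,0,0],[-38.7,-23.8,0,0],[-38.7,-23.8,0,0],[-38.7,-23.8,0,0],[-38.7,-23.8,0,0],[-38.7,-23.8,0,0],[-60,-70.6,4,0.07],[-60,-70.6,4,0.07],[-60,-70.6,4,0.07],[-60,-70.6,4,0.07],[-60,-70.6,4,0.07],[-60,-70.6,4,0.07],[-60,-70.6,4,0.07],[-60,-70.6,4,0.07],[-60,-70.6,4,0.07]]' -1 90
python3 - <<'E'
from h import *
o=bot.get_obs(); print(o["t"],o["eef_pos"],o["tool_rot"],toolvec(np.array([.563,-.210,.14])-o["eef_pos"])*100, o["q"])
E
```

```text
t: 1.77
eef_pos: [0.5455, -0.0722, 0.2019]
tool_rot: [-0.0, 0.186, 0.983, 0.0]
contact_force: [1.0, -0.1, 0.1]
gripper_width: 0.999
grasp_force: 0.0
1.7667 [ 0.54550539 -0.07223006  0.20193863] [-1.69176343e-04  1.86157612e-01  9.82519878e-01  6.49496048e-05] [ -6.67013817 -12.18255524   6.19069759] [-0.26055437  0.31237461  0.34281145  1.90565747 -0.12802103  0.94489777
  1.33845149]
```

```bash
python3 -m jog '[[-6.7,-12.2,6,0],[-6.7,-12.2,6,0],[-6.7,-12.2,6,0],[-6.7,-12.2,6,0],[-6.7,-12.2,6,0],[-6.7,-12.2,6,0],[-6.7,-12.2,6,0],[-6.7,-12.2,6,0]]'
python3 - <<'E'
from h import *
o=bot.get_obs(); print(o["eef_pos"],toolvec(np.array([.563,-.210,.046])-o["eef_pos"])*100, "toolx ang",np.degrees(2*np.arctan2(o["tool_rot"][2],o["tool_rot"][1])))
c=bot.read_camera("wrist"); save(c,"w1.png"); print(np.round(c["pose"],3).tolist())
import pickle; pickle.dump(c,open("w1.pkl","wb"))
E
```

```text
t: 2.43
eef_pos: [0.5641, -0.2065, 0.1425]
tool_rot: [0.0, 0.185, 0.983, 0.001]
contact_force: [-0.4, 0.4, 0.6]
gripper_width: 1.0
grasp_force: 0.0
[ 0.56413833 -0.20645361  0.14253089] [-0.02154549 -0.38244997  9.65267447] toolx ang 158.67027677964603
[[0.363, 0.893, 0.266, 0.496], [0.932, -0.349, -0.103, -0.181], [0.001, 0.285, -0.958, 0.284], [0.0, 0.0, 0.0, 1.0]]
```

View pics/w1.png

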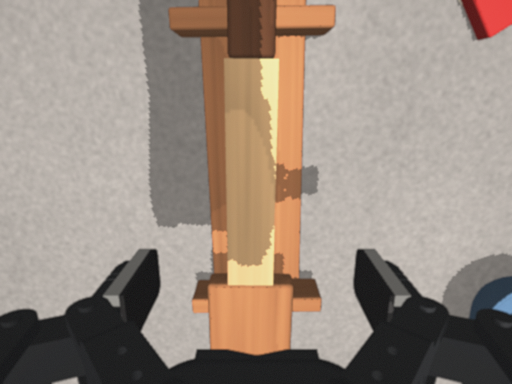

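The wrist view shows the pale shaft between the open fingers, from (251,58) to (251,284), slightly left of the finger centre. I'll refine the pose from those corners.

Run:
```python
from h import *
import pickle; c=pickle.load(open("w1.pkl","rb"))
p=onplane(c,[(224.5,58),(279.5,58),(228,284),(274,284)],0.065)[:,:2]; print(p.round(4))
a=(p[0]+p[1])/2;b=(p[2]+p[3])/2; d=b-a; print("len",np.hypot(*d),"ang",np.degrees(np.arctan2(d[1],d[0])),np.hypot(*(p[0]-p[1])),np.hypot(*(p[2]-p[3])))
o=b-d/np.hypot(*d)*.07; print("origin",o)
g=o+d/np.hypot(*d)*.003; print(g,toolvec(np.r_[g,.046]-bot.get_obs()["eef_pos"])*100)
f=[]
for i in range(1): f.append(bot.get_obs())
print(f[0]["contact_force"],f[0]["torque"])
```

```text
[[ 0.4687 -0.191 ]
 [ 0.481  -0.1594]
 [ 0.6157 -0.2502]
 [ 0.6283 -0.2179]]
len 0.15845990414431446 ang -21.79928364082276 0.03391491230175294 0.034650013804771944
origin [ 0.55701212 -0.20805284]
[ 0.55979759 -0.20916691] [ 0.31559991 -0.42360938  9.6660907 ]
[0.1304371  0.48754984 0.06583146] [-0.03877017  0.00741069 -0.02226348]
```

```bash
cat >> h.py <<'E'
def avg(n=10):
    F=[];T=[]
    for i in range(n):
        bot.read_camera("wrist"); o=bot.get_obs(); F.append(o["contact_force"]);T.append(o["torque"])
    s=np.std(np.hstack([F,T]),axis=0)/n**.5
    print("t",o["t"],"eef",o["eef_pos"].round(4),"toolx",round(float(np.degrees(2*np.arctan2(o["tool_rot"][2],o["tool_rot"][1]))),2))
    print("F",np.mean(F,0).round(3),"T",np.mean(T,0).round(4),"se",s.round(3))
    return np.mean(F,0),np.mean(T,0)
E
python3 -c "
from h import *
avg(12)"
python3 -m jog '[[0.3,-0.4,4,0],[0.3,-0.4,6,0],[0.3,-0.4,7.5,0],[0.3,-0.4,9,0],[0.3,-0.4,9.4,0],[0.3,-0.4,9.6,0],[0.3,-0.4,9.6,0],[0.3,-0.4,9.6,0]]'
python3 -m jog '[[0,0,0,0],[0,0,0,0],[0,0,0,0],[0,0,0,0],[0,0,0,0],[0,0,0,0],[0,0,0,0],[0,0,0,0],[0,0,0,0],[0,0,0,0]]' 1 90
```

```text
t 3.0833 eef [ 0.5636 -0.2084  0.1422] toolx 158.52
F [ 0.158  0.02  -0.239] T [-0.0042 -0.0129  0.0075] se [0.128 0.099 0.177 0.006 0.01  0.008]
t: 3.75
eef_pos: [0.56, -0.2113, 0.047]
tool_rot: [0.001, 0.186, 0.982, -0.0]
contact_force: [-0.1, 0.4, -0.1]
gripper_width: 1.002
grasp_force: 0.0
t: 4.58
eef_pos: [0.5598, -0.211, 0.047]
tool_rot: [0.0, 0.186, 0.982, 0.0]
contact_force: [-1.3, 0.1, 5.7]
gripper_width: 0.371
grasp_force: 90.3
```

```bash
python3 -m jog '[[0,0,-0.5,0],[0,0,-1.5,0],[0,0,-3,0],[0,0,-4.5,0],[0,0,-6,0],[0,0,-7.5,0],[0,0,-8.5,0],[0,0,-9,0],[0,0,-9,0],[0,0,-9,0],[0,0,-9,0]]'
python3 - <<'E'
from h import *
F,T=avg(16)
c=bot.read_camera("scene"); save(c,"s2.png"); c=bot.read_camera("wrist"); save(c,"w2.png")
cv2.imwrite("pics/sw2.png",np.hstack([cv2.resize(cv2.imread("pics/s2.png")[140:300,130:300],(425,400)),cv2.resize(cv2.imread("pics/w2.png"),(375,400))]))
E
```

```text
t: 5.5
eef_pos: [0.5587, -0.2108, 0.1353]
tool_rot: [-0.001, 0.186, 0.982, 0.0]
contact_force: [0.6, -0.3, -2.7]
gripper_width: 0.373
grasp_force: 89.5
t 6.3 eef [ 0.5594 -0.211   0.1362] toolx 158.53
F [ 0.047  0.137 -2.269] T [-0.0002  0.0414  0.0016] se [0.105 0.128 0.078 0.006 0.008 0.009]
```

View pics/sw2.png

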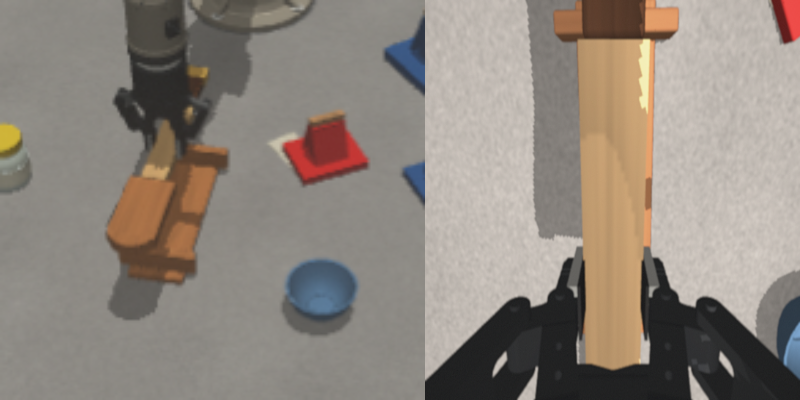

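The paddle is clear and level in the grip. It weighs about 2.2 N, and the moment puts its balance point roughly 20–25 mm bladewards of the grip. Next I carry it over the stand.

```bash
python3 -m jog '[[0,0,-1,0],[0,0,-2.5,0],[0.5,1,-4,-0.03],[1.5,3,-4.5,-0.08],[3,6,-4.5,-0.14],[4.2,9,-4.5,-0.2],[5.6,12,-4.5,-0.26],[7,15,-4.5,-0.32],[8.4,18,-4.5,-0.38],[9.8,21,-4.5,-0.44],[11.2,24,-4.5,-0.5],[12.6,27,-4.5,-0.55],[14,30,-4.5,-0.586],[15.3,33,-4.5,-0.586],[16.4,35.5,-4.5,-0.586],[17.2,37.2,-4.5,-0.586],[17.6,38,-4.5,-0.586],[17.8,38.4,-4.5,-0.586],[17.8,38.4,-4.5,-0.586],[17.8,38.4,-4.5,-0.586]]'
python3 - <<'E'
from h import *
import pickle
F,T=avg(30)
C={n:bot.read_camera(n) for n in("top","wrist","scene")}; pickle.dump(C,open("c3.pkl","wb"))
cv2.imwrite("pics/s3.png",np.hstack([cv2.resize(C["top"]["pixels"][90:250,130:290,::-1],(400,400)),cv2.resize(C["scene"]["pixels"][120:270,230:380,::-1],(400,400))]))
u=np.array([np.cos(np.radians(12.1)),np.sin(np.radians(12.1))])
print("moment arm along paddle",(np.array([T[1],-T[0]])@u)/-F[2])
E
```

```text
t: 8.07
eef_pos: [0.5346, 0.2097, 0.1814]
tool_rot: [0.0, -0.105, 0.995, -0.0]
contact_force: [-0.5, -0.9, -2.4]
gripper_width: 0.377
grasp_force: 89.7
t 9.5667 eef [0.5343 0.2115 0.1812] toolx 192.1
F [-0.02  -0.057 -2.461] T [-0.0062  0.0254 -0.0007] se [0.088 0.096 0.108 0.005 0.004 0.006]
moment arm along paddle 0.010639030029964873
```

View pics/s3.png

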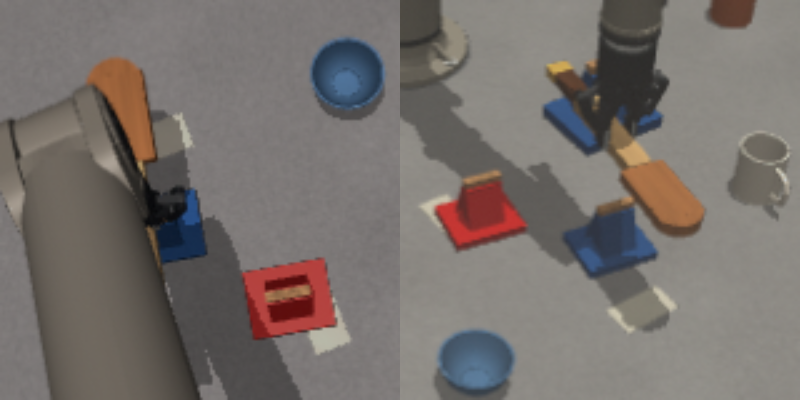

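The paddle hangs level over the small blue stand and points along its x (blade at left image (130,110), stand foot (185,225)). Two moment readings put the balance about 14 mm bladewards of the grip. I'll lower it in small steps and rest it lightly.

```bash
python3 -m jog '[[-0.4,0,1.5,0],[-0.9,0,3.5,0],[-0.9,0,5.5,0],[-0.9,0,7,0],[-0.9,0,7.8,0],[-0.9,0,8.3,0],[-0.9,0,8.5,0],[-0.9,0,8.5,0],[-0.9,0,8.5,0]]'; for i in 1; do python3 -m jog '[[0,0,0.1,0],[0,0,0.2,0],[0,0,0.2,0]]'; done
```

```text
t: 10.47
eef_pos: [0.5437, 0.2136, 0.0971]
tool_rot: [0.001, -0.105, 0.994, 0.0]
contact_force: [-0.2, -0.2, -2.2]
gripper_width: 0.372
grasp_force: 89.7
t: 10.72
eef_pos: [0.5432, 0.2135, 0.0945]
tool_rot: [0.0, -0.105, 0.994, 0.0]
contact_force: [-0.1, 0.2, -2.1]
gripper_width: 0.375
grasp_force: 89.7
```

```bash
python3 -m jog '[[0,0,0.05,0],[0,0,0.1,0],[0,0,0.1,0]]'; python3 -m jog '[[0,0,0.05,0],[0,0,0.1,0],[0,0,0.1,0]]'
```

```text
t: 10.97
eef_pos: [0.5431, 0.2133, 0.0932]
tool_rot: [-0.0, -0.105, 0.994, 0.0]
contact_force: [0.1, 0.1, -2.9]
gripper_width: 0.38
grasp_force: 89.7
t: 11.22
eef_pos: [0.543, 0.2133, 0.0921]
tool_rot: [-0.0, -0.105, 0.994, -0.0]
contact_force: [0.1, -0.6, -2.8]
gripper_width: 0.377
grasp_force: 89.7
```

```bash
python3 -m jog '[[0,0,0.05,0],[0,0,0.05,0]]'; python3 -m jog '[[0,0,0.05,0],[0,0,0.05,0]]';python3 -m jog '[[0,0,0.05,0],[0,0,0.05,0]]'
```

```text
t: 11.38
eef_pos: [0.5431, 0.2134, 0.092]
tool_rot: [-0.0, -0.105, 0.994, 0.0]
contact_force: [-1.1, 0.2, 2.0]
gripper_width: 0.376
grasp_force: 90.3
t: 11.55
eef_pos: [0.5431, 0.2134, 0.092]
tool_rot: [0.0, -0.105, 0.994, 0.0]
contact_force: [-3.5, -0.6, 6.0]
gripper_width: 0.375
grasp_force: 91.0
t: 11.72
eef_pos: [0.5432, 0.2134, 0.0919]
tool_rot: [0.0, -0.105, 0.994, 0.0]
contact_force: [-5.2, -2.3, 11.4]
gripper_width: 0.374
grasp_force: 91.5
```

```bash
python3 -m jog '[[0,0,-0.06,0],[0,0,-0.12,0],[0,0,-0.12,0]]'
python3 - <<'E'
from h import *
F,T=avg(24)
u=np.array([np.cos(np.radians(12.1)),np.sin(np.radians(12.1))]); print("T along",np.array([T[1],-T[0]])@u)
E
```

```text
t: 11.97
eef_pos: [0.5432, 0.2134, 0.092]
tool_rot: [0.0, -0.105, 0.994, 0.0]
contact_force: [-1.7, -0.3, 1.2]
gripper_width: 0.371
grasp_force: 90.1
t 13.1667 eef [0.5431 0.2134 0.092 ] toolx 192.1
F [-1.354 -0.571  3.481] T [-0.1242  0.3098 -0.0041] se [0.122 0.077 0.143 0.006 0.005 0.008]
T along 0.32895794570896797
```

The step-2 rest is done. I'll lift 1 cm for a longer moment average before choosing the balance point.

```bash
python3 -m jog '[[0,0,-0.1,0],[0,0,-0.5,0],[0,0,-1,0],[0,0,-1,0],[0,0,-1,0]]'
python3 - <<'E'
from h import *
F,T=avg(40)
u=np.array([np.cos(np.radians(12.1)),np.sin(np.radians(12.1))]); t=np.array([T[1],-T[0]])@u; print("T along",t,t/-F[2])
E
```

```text
t: 13.58
eef_pos: [0.5433, 0.2135, 0.1022]
tool_rot: [0.0, -0.105, 0.994, 0.0]
contact_force: [0.2, 1.0, -2.6]
gripper_width: 0.373
grasp_force: 89.8
t 15.5833 eef [0.5431 0.2134 0.1019] toolx 192.1
F [ 0.052  0.083 -2.42 ] T [-0.0078  0.0248  0.0015] se [0.073 0.081 0.071 0.006 0.005 0.005]
T along 0.025912654877320727 0.010706854133954356
```

```bash
python3 -m jog '[[-0.1,0,0.4,0],[-0.1,0,0.75,0],[-0.1,0,0.88,0],[-0.1,0,0.93,0],[-0.1,0,0.96,0],[-0.1,0,0.96,0],[-0.1,0,0.96,0],[-0.1,0,0.96,0],[-0.1,0,0.96,0],[-0.1,0,0.96,0],[-0.1,0,0.96,0],[-0.1,0,0.96,0],[-0.1,0,0.96,0],[-0.1,0,0.96,0]]'
python3 - <<'E'
from h import *
F,T=avg(10)
E
```

```text
t: 16.75
eef_pos: [0.544, 0.2136, 0.0923]
tool_rot: [-0.0, -0.105, 0.994, 0.0]
contact_force: [-0.3, -0.6, -2.3]
gripper_width: 0.375
grasp_force: 89.8
t 17.25 eef [0.5441 0.2136 0.0923] toolx 192.1
F [ 0.121 -0.029 -2.425] T [-0.0051  0.0139 -0.0051] se [0.169 0.187 0.123 0.008 0.013 0.005]
```

```bash
python3 -m jog '[[0,0,0.02,0],[0,0,0.03,0],[0,0,0.03,0],[0,0,0.03,0]]'
python3 - <<'E'
from h import *
F,T=avg(6)
E
python3 -m jog '[[0,0,0.02,0],[0,0,0.02,0],[0,0,0.02,0]]'
python3 - <<'E'
from h import *
F,T=avg(8)
E
```

```text
t: 17.58
eef_pos: [0.5441, 0.2136, 0.0921]
tool_rot: [0.0, -0.105, 0.994, 0.0]
contact_force: [-0.2, 0.8, -2.1]
gripper_width: 0.372
grasp_force: 89.8
t 17.8833 eef [0.5441 0.2136 0.092 ] toolx 192.1
F [-0.272  0.186 -1.629] T [-0.0286  0.08   -0.0089] se [0.347 0.263 0.211 0.011 0.014 0.007]
t: 18.13
eef_pos: [0.5441, 0.2136, 0.092]
tool_rot: [0.0, -0.105, 0.994, 0.0]
contact_force: [-1.4, -0.9, 1.3]
gripper_width: 0.375
grasp_force: 90.0
t 18.5333 eef [0.5441 0.2136 0.092 ] toolx 192.1
F [-1.698 -0.409  2.856] T [-0.1251  0.3529 -0.0059] se [0.247 0.106 0.36  0.011 0.015 0.007]
```

```bash
python3 -m jog '[[0,0,-0.02,0],[0,0,-0.03,0],[0,0,-0.03,0]]'; python3 -m jog '[[0,0,0,0],[0,0,0,0]]' 0.05
python3 - <<'E'
from h import *
import pickle
o=bot.get_obs();print(o["gripper_width"],o["grasp_force"],o["contact_force"])
C={n:bot.read_camera(n) for n in("wrist","scene")}; pickle.dump(C,open("c4.pkl","wb"))
# plane tilt from wrist depth on shaft/grip
c=C["wrist"]; vv,uu=np.mgrid[0:300,200:310]; P=bydepth(c,np.c_[uu.ravel(),vv.ravel()]); m=(P[:,2]>.085)&(P[:,2]<.13); P=P[m]
u=np.array([.978,.2096]); s=(P[:,:2]-[.5566,.216])@u; w=(P[:,:2]-[.5566,.216])@[-u[1],u[0]]
k=np.abs(w)<.012; A=np.c_[np.ones(k.sum()),s[k],w[k]]; print(k.sum(),s[k].min(),s[k].max(),np.linalg.lstsq(A,P[k,2],rcond=None)[0], "lateral centre",np.median(w))
E
```

```text
t: 18.78
eef_pos: [0.5441, 0.2136, 0.092]
tool_rot: [0.0, -0.105, 0.994, 0.0]
contact_force: [-1.1, 0.4, 1.7]
gripper_width: 0.377
grasp_force: 90.2
t: 18.95
eef_pos: [0.5442, 0.2137, 0.092]
tool_rot: [0.0, -0.105, 0.994, 0.0]
contact_force: [0.5, -0.1, 0.6]
gripper_width: 0.474
grasp_force: 0.0
0.4743151850478243 0.0 [ 0.52825395 -0.08888943  0.56474624]
18883 -0.11683616392282123 0.0004567169250277659 [0.10888991 0.00554563 0.00077716] lateral centre -0.0001196420561290814
```

```bash
cat > tilt.py <<'E'
from h import *
c=bot.read_camera("wrist"); vv,uu=np.mgrid[0:300,200:310]; P=bydepth(c,np.c_[uu.ravel(),vv.ravel()]); P=P[(P[:,2]>.07)&(P[:,2]<.14)]
u=np.array([.978,.2096]); d=P[:,:2]-[.5566,.216]; s=d@u; w=d@[-u[1],u[0]]
k=np.abs(w)<.012; A=np.c_[np.ones(k.sum()),s[k],w[k]]; print("tilt",k.sum(),np.linalg.lstsq(A,P[k,2],rcond=None)[0].round(4),np.median(w).round(4),bot.get_obs()["grasp_force"],bot.get_obs()["contact_force"].round(2))
E
python3 tilt.py; python3 -m jog '[[0,0,0,0],[0,0,0,0]]'|head -1; python3 tilt.py;  python3 -m jog '[[0,0,0,0],[0,0,0,0],[0,0,0,0]]'|head -1; python3 tilt.py
```

```text
tilt 18852 [0.1089 0.0074 0.0002] -0.0001 0.0 [-0.09  0.12  0.43]
t: 19.27
tilt 18869 [ 0.1089  0.0068 -0.0003] -0.0002 0.0 [-0.53 -0.25  0.46]
t: 19.57
tilt 18835 [ 0.1089  0.0071 -0.0002] -0.0002 0.0 [0.08 0.06 0.13]
```

It holds still on its own with a 0.007 rad tilt. I'll open fully and withdraw straight up.

```bash
python3 -m jog '[[0,0,0,0],[0,0,0,0],[0,0,0,0],[0,0,0,0],[0,0,0,0],[0,0,-0.5,0],[0,0,-1.5,0],[0,0,-3,0],[0,0,-5,0],[0,0,-7.5,0],[0,0,-10,0],[0,0,-12,0],[0,0,-12,0],[0,0,-12,0],[0,0,-12,0],[0,0,-12,0]]' -0.6
python3 tilt.py
python3 - <<'E'
from h import *
c=bot.read_camera("scene"); cv2.imwrite("pics/s5.png",cv2.resize(c["pixels"][110:280,210:410,::-1],(800,600)))
E
```

```text
t: 20.95
eef_pos: [0.5433, 0.2133, 0.2112]
tool_rot: [-0.001, -0.105, 0.994, -0.0]
contact_force: [0.0, 0.1, 0.3]
gripper_width: 0.803
grasp_force: 0.0
tilt 9647 [ 1.088e-01  6.100e-03 -1.000e-04] 0.0002 0.0 [-0.52 -0.83 -0.1 ]
```

View pics/s5.png

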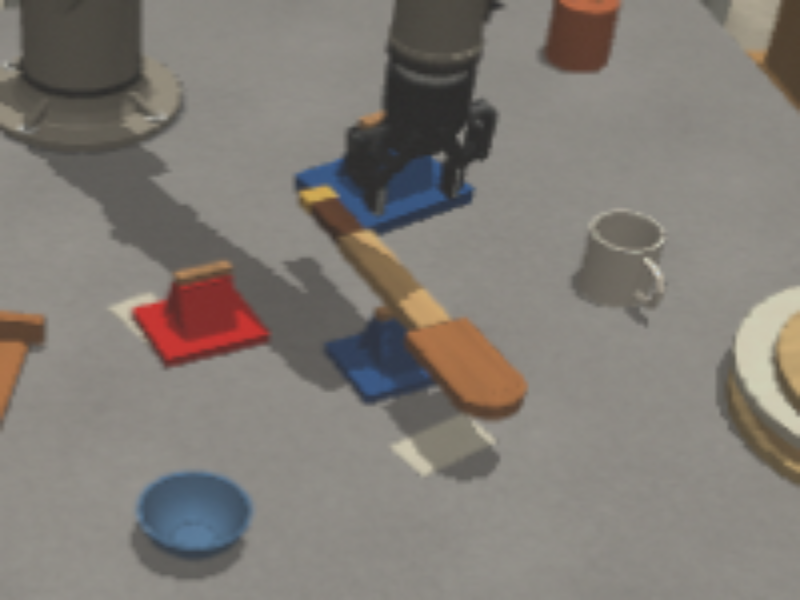

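The paddle lies free and level across the small blue stand, with its shaft over the ridge at (385,315). The gripper is well clear, so I'm handing in.

```bash
python3 -c "
from station import bot
print(bot.hand_in())"
```

```text
the job is handed in; nothing more can be done
None
```

The paddle is balanced across the ridge of the small blue stand, released and at rest with about 0.006 rad of tilt, and the job was handed in at about 21 s; `hand_in()` returned no verdict.

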